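# Unstack the drawing machine's gear wheels onto their stands

### The arm

A 6-joint arm with a two-finger parallel gripper is mounted at the origin on a cart in front of the work surface, level with it; the furniture and walls round the work are solid. World frame = base frame: x ahead of the robot, y to its left, z up, the work surface at z = 0. Lengths are in m, angles in rad, forces in N, time in s.
With the tool pointing down it reaches from about 0.425 to 0.95 m from the base axis. Payload 14.7 kg.
Tool frame: the origin (TCP) lies midway between the tips of the shut fingers; the grasp point (between the pads) lies 19 mm behind it; z points along the fingers, y is the line along which they close (so a half turn about z gives the same grasp; the last joint's range is limited). The gripper opens to 85 mm and grips with 20 to 120 N. Pads are 22 mm wide; open, the fingers measure 114 mm over their backs; the gripper's body (76 mm by 85 mm) begins 54 mm behind the grasp point. The pads swing forward as they close: fully open they stand 13 mm farther back than shut.
Start: joints at [-0.047, 0.48, 1.596, -0, 1.065, -0.047], TCP at [0.65, 0, 0.231] pointing down, gripper open.
Joint ranges: [-2.75, 2.75], [-0.82, 2.05], [0.23, 2.67], [-1.56, 4.7], [0.09, 2.69], [-2.92, 2.92]. Speed limits (rad/s): [1.89, 1.89, 2.39, 3.01, 3.01, 3.01].

### API

Orientations are given as [roll, pitch, yaw] about the fixed x, y, z axes, in that order (R = Rz(yaw) Ry(pitch) Rx(roll)).
In Python, from plant import * gives the robot as it stands. The module is installed in compiled form; this text tells all that it offers.
- The arm moves only by the tool play_rows, never from a script. Its argument "increments" is a list of rows, each an object of numbers: "tx", "ty", "tz": the shift along the tool's x, y, z in cm; "rx", "ry", "rz": the turn, a rotation vector about the tool's x, y, z in degrees; "jaw": the opening in per cent of the stroke, from 0 (shut) to 100 (fully open). In form: [{"tx": .., "ty": .., "tz": .., "rx": .., "ry": .., "rz": .., "jaw": ..}, ...]. A call has 1 to 12 rows; each row is the pose to reach, as a shift and turn from the pose commanded when the call began, along the tool's axes at that moment; what a row does not reach only later rows make up. A row lasts 1/12 s, in which the tool goes at most 41.7 mm and 7.16 degrees, less where a joint would pass 70% of its speed; a pose out of reach is approached as far as the arm can. A call with a gripper value outside its range is refused whole. The fingers move at their own pace and stop on an object; "grip_force" is the grip in N (left out, the last holds). Time passes only in rows, so rows that repeat a pose let the fingers close. It gives the time, the measured TCP pose, the force, the opening and the grip force at its end, in the units of the state.
- read_state(): the state, without advancing time (a new reading comes with each control period).
- grab_frame(name): name is "scene" or "side" or "wrist"; returns a dict with "image" (420x560x3 uint8, red, green, blue), "mtx" (3x3 intrinsics, pixels), "position" and "attitude" of the camera in the world. Camera axes: x right, y down, z forward; pixel columns grow to the right and rows downward; lengths in m; the calibration is good to about 2 mm. The wrist camera is an equidistant fisheye: a pixel r from the principal point sees the ray r / f radians off the axis. A picture is of the moment at which its call begins. There is no depth.
- hand_in(): hands the job in; it is judged then, once.
The state is a dict: "time_s": time; "qpos": joint angles; "qvel": joint speeds; "joint_torque": joint torques, N m; "tcp_pos": TCP position; "tcp_rot": TCP orientation; "wrist_force": force on the tool from outside, world axes, zero at the start; "torque": the same for the moment, N m; "grip_width": opening from 0.0 (shut) to 1.0 (fully open); "grasp_force": force on a finger pad.
Only numpy, scipy, OpenCV 4.12 (cv2) and the standard library are available. Lean on these libraries where they do the work, as an engineer would, in place of code of your own. Each camera call takes 0.05 s, during which the arm holds its last target. There are 200 camera calls.

### The job

Take the stack of drawing-machine gear wheels apart, working from the top down and finishing one wheel before taking the next, and put each wheel on the stand of its own colour so that it lies flat on the base with the peg through its hole. The green drive wheel on top has to be turned so that its slot goes down over the flat blade of the green stand. Let go of every wheel and do not disturb the glue stick and the pink bottle.

Things in the scene. Friction and masses are not known exactly. Their poses are not given: they have to be found in the camera images.
- red_wheel: loose red plastic gear wheel lying flat, bottom of the stack, on the worktop. Toothed flange 100 mm in diameter and 10 mm thick; on it a round hub 46 mm in diameter and 18 mm high (the place to grip from above); total height 28 mm; a round hole of 30 mm diameter goes right through. Under 0.15 kg. Origin: centre of the underside; z up along the hole.
- blue_wheel: loose blue plastic gear wheel lying flat, second from the bottom, on the red wheel's hub. Toothed flange 84 mm in diameter and 10 mm thick; on it a round hub 46 mm in diameter and 18 mm high (the place to grip from above); total height 28 mm; a round hole of 30 mm diameter goes right through. Under 0.15 kg. Origin: centre of the underside; z up along the hole.
- yellow_wheel: loose yellow plastic gear wheel lying flat, third from the bottom, on the blue wheel's hub. Toothed flange 68 mm in diameter and 10 mm thick; on it a round hub 46 mm in diameter and 18 mm high (the place to grip from above); total height 28 mm; a round hole of 30 mm diameter goes right through. Under 0.15 kg. Origin: centre of the underside; z up along the hole.
- drive_wheel: loose green drive wheel, top of the stack, on the yellow wheel's hub. Toothed flange 56 mm across, 10 mm thick; on it a grip bar 50 mm long (x), 30 mm wide (y), 18 mm high (grip across it); total height 28 mm. A slot 32 mm long (x), 14 mm wide (y) goes right through bar and flange. Under 0.1 kg. Origin: centre of the underside; z up; a half turn makes no difference.
- red_stand: red stand for the red wheel, fixed to the worktop: round base 60 mm in diameter and 10 mm high with an upright steel peg of 10 mm diameter in its centre, whose rounded tip is 34 mm above the worktop. A wheel on it lies flat on the base, its underside 10 mm above the worktop. Origin: centre of the base's underside; z up.
- blue_stand: blue stand for the blue wheel, fixed to the worktop: round base 60 mm in diameter and 10 mm high with an upright steel peg of 10 mm diameter in its centre, whose rounded tip is 34 mm above the worktop. A wheel on it lies flat on the base, its underside 10 mm above the worktop. Origin: centre of the base's underside; z up.
- yellow_stand: yellow stand for the yellow wheel, fixed to the worktop: round base 60 mm in diameter and 10 mm high with an upright steel peg of 10 mm diameter in its centre, whose rounded tip is 34 mm above the worktop. A wheel on it lies flat on the base, its underside 10 mm above the worktop. Origin: centre of the base's underside; z up.
- drive_stand: green stand for the drive wheel, fixed: round base 60 mm in diameter, 10 mm high, with an upright steel blade in its centre, 24 mm long (x), 7 mm thick (y), a little smaller at its tip 34 mm above the worktop. The drive wheel goes over it only with its slot along the blade, either way round, and then lies on the base, underside 10 mm above the worktop. Origin: centre of the base's underside; z up.
- glue_stick: bystander: glue stick standing upright, yellow with a blue cap, 30 mm in diameter, 95 mm high. Origin: centre of the underside.
- paint_bottle: bystander: pink bottle with a white nozzle standing upright, 37 mm in diameter, 98 mm high. Origin: centre of the underside.
Mind the look-alikes: they are no part of the job. What is shaped like the yellow_stand but white is not meant. Leave any turquoise look-alike of the red_wheel alone.

How it is judged:
On the way, in this order (a step that is already met when the one before it is completed fails the run):
1. the drive wheel lies flat on the green stand, let go (horizontal distance between drive_wheel and drive_stand below 0.013 m and z of drive_wheel in the frame of drive_stand below 0.0125 m and angle between drive_wheel's own z axis and vertical below 0.1 rad and contact force between the fingers and drive_wheel below 0.1 N and linear speed of drive_wheel below 0.03 m/s and angle between the x axis of drive_wheel and the x axis of drive_stand, either way round below 0.45 rad), for 0.2 s.
2. the yellow wheel lies flat on the yellow stand, let go (horizontal distance between yellow_wheel and yellow_stand below 0.013 m and z of yellow_wheel in the frame of yellow_stand below 0.0125 m and angle between yellow_wheel's own z axis and vertical below 0.1 rad and contact force between the fingers and yellow_wheel below 0.1 N and linear speed of yellow_wheel below 0.03 m/s), for 0.2 s.
3. the blue wheel lies flat on the blue stand, let go (horizontal distance between blue_wheel and blue_stand below 0.013 m and z of blue_wheel in the frame of blue_stand below 0.0125 m and angle between blue_wheel's own z axis and vertical below 0.1 rad and contact force between the fingers and blue_wheel below 0.1 N and linear speed of blue_wheel below 0.03 m/s), for 0.2 s.
4. the red wheel lies flat on the red stand, let go (horizontal distance between red_wheel and red_stand below 0.013 m and z of red_wheel in the frame of red_stand below 0.0125 m and angle between red_wheel's own z axis and vertical below 0.1 rad and contact force between the fingers and red_wheel below 0.1 N and linear speed of red_wheel below 0.03 m/s), for 0.2 s.
At the end, for the whole second after the job is handed in: Every wheel lies flat on the base of the stand of its own colour (underside within 2.5 mm of the base, centre within 13 mm of the stand's, tilt under 0.1 rad), the drive wheel's slot over the blade (within 0.45 rad), all released and at rest (all of step 1 and all of step 2 and all of step 3 and all of step 4); the robot touches nothing.
It fails at once if the glue stick is pushed more than 30 mm away or knocked over (distance of glue_stick from where it was at the start of the episode above 0.03 m or angle between glue_stick's own z axis and vertical above 0.5 rad).
It fails at once if the pink bottle is pushed more than 30 mm away or knocked over (distance of paint_bottle from where it was at the start of the episode above 0.03 m or angle between paint_bottle's own z axis and vertical above 0.5 rad).
It also fails if it takes over 106 s, if anything falls off the work surface, if the arm or the gripper's body presses on something with over 40 N, if the wrist force passes 120 N, or if a joint passes its speed limit or range.

## Working session

There is one attempt and no reset: what is moved stays moved. The work goes in short steps, Python scripts to look and compute and a tool call to move; the robot and the scene stay as the last step left them, time stands still between calls to the robot, and variables do not carry over. Pictures are saved under pics/ and viewed, at most 14 in all, crops included, and the job is handed in when it is done.

Besides the shell and the picture viewer there is one more tool, called after "Emit:" as name(argument=value, ...), one argument or row to a line, values as JSON. play_rows: Moves the arm, as the interface text tells. Its arguments: {"type":"object","properties":{"increments":{"type":"array","items":{"type":"object","properties":{"tx":{"type":"number"},"ty":{"type":"number"},"tz":{"type":"number"},"rx":{"type":"number"},"ry":{"type":"number"},"rz":{"type":"number"},"jaw":{"type":"number"}}}},"grip_force":{"type":"number"}},"required":["increments"]}

```bash
mkdir -p pics; cat > h.py <<'E'
from plant import *
import numpy as np, cv2
from scipy.spatial.transform import Rotation as Rn
def att(f):
    a=np.array(f['attitude'],float)
    return a if a.shape==(3,3) else Rn.from_euler('xyz',a).as_matrix()
def ray(f,u,v,fish=False):
    K=np.array(f['mtx']);x=(u-K[0,2])/K[0,0];y=(v-K[1,2])/K[1,1]
    if fish:
        r=np.hypot(x,y);s=np.sinc(r/np.pi);d=np.array([x*s,y*s,np.cos(r)])
    else: d=np.array([x,y,1.])
    return np.array(f['position']),att(f)@d
def onz(f,u,v,z,fish=False):
    p,d=ray(f,u,v,fish);return p+d*(z-p[2])/d[2]
def grab(n):
    f=grab_frame(n);return f
def save(img,name): cv2.imwrite('pics/'+name,cv2.cvtColor(img,cv2.COLOR_RGB2BGR))
E
python3 - <<'E'
from h import *
import pickle
fs={}
for n in('scene','side','wrist'):
    f=grab(n);fs[n]=f;save(f['image'],n+'0.png');print(n,f['mtx'],f['position'],f['attitude'])
pickle.dump(fs,open('f0.pkl','wb'))
print(read_state())
E
```

```text
scene [[487.15521238   0.         280.24973948]
 [  0.         487.15521238 209.26724293]
 [  0.           0.           1.        ]] [-0.01166835 -0.44981413  0.97375733] [-2.41822607  0.00727089 -0.85167886]
side [[464.9698883    0.         282.66321833]
 [  0.         464.9698883  208.91430583]
 [  0.           0.           1.        ]] [ 0.39843435 -0.67127911  0.81549475] [-2.32150069 -0.02035179 -0.2121555 ]
wrist [[325.1922621    0.         275.94785313]
 [  0.         325.1922621  211.90009546]
 [  0.           0.           1.        ]] [0.65016118 0.07511121 0.37306052] [ 2.84287358e+00  2.08885951e-03 -5.69328918e-04]
{'time_s': 0.15, 'qpos': array([-4.65995979e-02,  4.80691883e-01,  1.59673273e+00, -1.96160224e-05,
        1.06508401e+00, -4.66447588e-02]), 'qvel': array([-0.00010653, -0.00138227, -0.00132644,  0.00060114,  0.0009306 ,
       -0.00211379]), 'joint_torque': array([-4.27572886e-04, -9.51149726e+01, -4.30458927e+01, -2.65440685e-04,
        8.19593843e-03, -1.37463962e-04]), 'tcp_pos': array([6.49690810e-01, 2.92786866e-05, 2.30815810e-01]), 'tcp_rot': array([-3.14067688e+00, -2.55765708e-05,  1.57085099e+00]), 'wrist_force': array([0.08391559, 0.37709084, 0.27592273]), 'torque': array([-0.00478526,  0.01487631, -0.00266517]), 'grasp_force': 0.0, 'grip_width': 1.0022207832015158}
```

View pics/scene0.png

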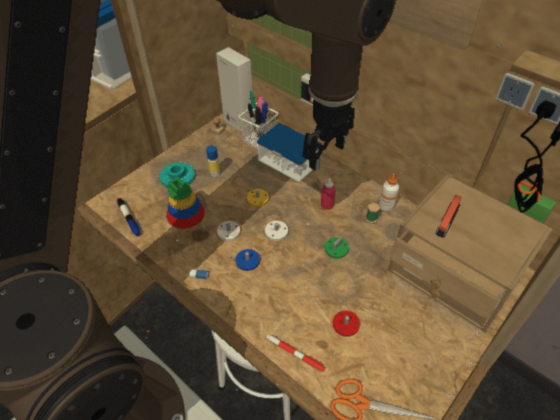

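View pics/side0.png

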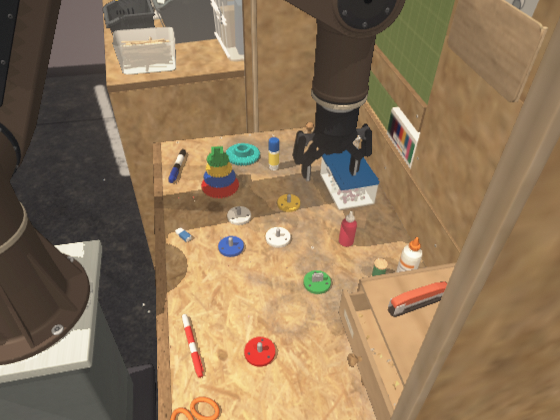

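View pics/wrist0.png

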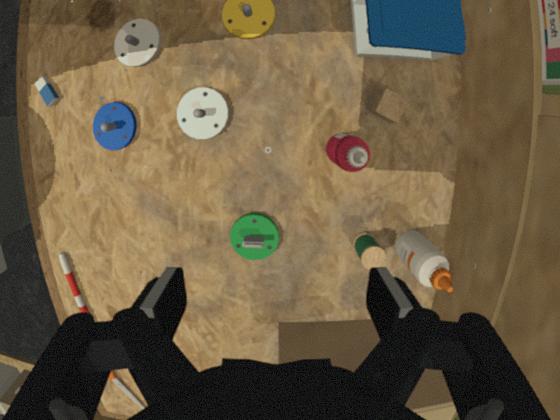

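The scene view shows the stack at (183,205), and the candidates are:
- **Stands:** green (337,246), yellow (258,198), blue (248,260), red (347,323).
- **Stand look-alikes:** white at (229,230) and (276,230).
- **Wheel look-alike:** turquoise at (177,175).
- **Bystanders:** glue stick (212,160), pink bottle (328,193).
- **Other bottles, not the pink one:** white and orange (390,190), green cap (373,212).

In the side view the stack is at (219,175), and the stands are yellow (289,203), blue (231,246), green (317,282) and red (260,351).

```bash
cat >> h.py <<'E'
HUE={'green':(50,80),'yellow':(21,30),'blue':(105,122),'red':(0,6)}
def mask(img,c,smin=150,vmin=60):
    h=cv2.cvtColor(img,cv2.COLOR_RGB2HSV);lo,hi=HUE[c]
    m=cv2.inRange(h,(lo,smin,vmin),(hi,255,255))
    if c=='red': m|=cv2.inRange(h,(175,smin,vmin),(180,255,255))
    return m
def blob(img,c,near,rad=40,**k):
    m=mask(img,c,**k);w=np.zeros_like(m);cv2.circle(w,tuple(int(q) for q in near),rad,255,-1);m&=w
    cs,_=cv2.findContours(m,cv2.RETR_EXTERNAL,cv2.CHAIN_APPROX_NONE)
    return max(cs,key=cv2.contourArea) if cs else None
E
python3 - <<'E'
from h import *
import pickle
fs=pickle.load(open('f0.pkl','rb'))
P={'scene':dict(green=(337,246),yellow=(258,198),blue=(248,260),red=(347,323)),
'side':dict(green=(317,282),yellow=(289,203),blue=(231,246),red=(260,351)),
'wrist':dict(green=(254,237),yellow=(248,14),blue=(114,126))}
for n,d in P.items():
    f=fs[n]
    for c,p in d.items():
        k=blob(f['image'],c,p,22 if n!='wrist' else 35,smin=130)
        b=cv2.boundingRect(k);e=cv2.fitEllipse(cv2.convexHull(k))
        print(n,c,b,np.round(e[0],1),np.round(e[1],1),np.round(onz(f,*e[0],0.006,n=='wrist'),4))
S={'scene':(183,205),'side':(219,175)}
for n,p in S.items():
    f=fs[n]
    for c,z in(('red',.006),('blue',.035),('yellow',.063),('green',.092)):
        k=blob(f['image'],c,p,35,smin=130);b=cv2.boundingRect(k)
        M=cv2.moments(k)
        e=cv2.fitEllipse(cv2.convexHull(k))
        print(n,'stack',c,b,np.round(e[0],1),np.round(onz(f,*e[0],z),4))
a=fs['scene']['image'][140:240,130:230];b=fs['side']['image'][130:230,170:270]
c=fs['wrist']['image'][195:280,205:305]
r=lambda q:cv2.resize(q,(266,266),interpolation=cv2.INTER_CUBIC)
save(np.hstack([r(a),r(b),r(c)]),'crop0.png')
for n,g in(('glue',dict(scene=(213,172),side=(274,166))),('bottle',dict(scene=(327,205),side=(347,243)))):
    for v,p in g.items(): print(n,v,onz(fs[v],*p,0))
E
```

```text
scene green (325, 238, 23, 20) [336.1 247.3] [19.1 23.1] [ 0.6224 -0.069   0.006 ]
scene yellow (247, 189, 22, 18) [257.3 197.3] [17.6 21.7] [0.6186 0.1939 0.006 ]
scene blue (236, 250, 24, 20) [247.3 259.3] [20.  23.4] [0.4522 0.072  0.006 ]
scene red (333, 311, 27, 25) [345.7 322.8] [24.9 26.9] [ 0.4704 -0.2095  0.006 ]Traceback (most recent call last):
  File "<stdin>", line 11, in <module>
cv2.error: OpenCV(4.12.0) /io/opencv/modules/imgproc/src/convhull.cpp:143: error: (-215:Assertion failed) total >= 0 && (depth == CV_32F || depth == CV_32S) in function 'convexHull'
```

```bash
sed -i "s/(50,80)/(45,82)/" h.py
cat > m.py <<'E'
from h import *
import pickle
fs=pickle.load(open('f0.pkl','rb'))
P={'scene':dict(green=(337,246),yellow=(258,198),blue=(248,260),red=(347,323)),
'side':dict(green=(317,282),yellow=(289,203),blue=(231,246),red=(260,351)),
'wrist':dict(green=(254,237),yellow=(248,14),blue=(114,126))}
for n,d in P.items():
    f=fs[n]
    for c,p in d.items():
        k=blob(f['image'],c,p,22 if n!='wrist' else 35,smin=110,vmin=40)
        if k is None or len(k)<6: print(n,c,'none',cv2.cvtColor(f['image'],cv2.COLOR_RGB2HSV)[p[1]-5:p[1]+8:4,p[0]-8]);continue
        b=cv2.boundingRect(k);e=cv2.fitEllipse(cv2.convexHull(k))
        print(n,c,b,np.round(e[0],1),np.round(e[1],1),np.round(onz(f,*e[0],0.006,n=='wrist'),4))
S={'scene':(183,205),'side':(219,175)}
for n,p in S.items():
    f=fs[n]
    for c,z in(('red',.006),('blue',.035),('yellow',.063),('green',.092)):
        k=blob(f['image'],c,p,35,smin=110,vmin=40)
        if k is None or len(k)<6: print(n,c,'none');continue
        b=cv2.boundingRect(k)
        e=cv2.fitEllipse(cv2.convexHull(k))
        print(n,'stack',c,b,np.round(e[0],1),np.round(onz(f,*e[0],z),4))
a=fs['scene']['image'][140:240,130:230];b=fs['side']['image'][130:230,170:270]
c=fs['wrist']['image'][195:280,205:305]
r=lambda q:cv2.resize(q,(266,266),interpolation=cv2.INTER_CUBIC)
save(np.hstack([r(a),r(b),r(c)]),'crop0.png')
for n,g in(('glue',dict(scene=(213,172),side=(274,166))),('bottle',dict(scene=(327,205),side=(347,243)))):
    for v,p in g.items(): print(n,v,onz(fs[v],*p,0))
E
python3 m.py
```

```text
scene green (325, 237, 24, 21) [336.2 247.3] [20.7 24.1] [ 0.6228 -0.0691  0.006 ]
scene yellow (247, 189, 22, 18) [257.3 197.3] [17.6 21.7] [0.6186 0.1939 0.006 ]
scene blue (236, 249, 24, 21) [247.3 259.3] [20.3 23.6] [0.4522 0.0721 0.006 ]
scene red (333, 311, 27, 25) [345.7 322.8] [24.9 26.9] [ 0.4704 -0.2095  0.006 ]
side green (304, 271, 27, 22) [316.8 281.7] [22.5 26.4] [ 0.6215 -0.0689  0.006 ]
side yellow (289, 207, 7, 3) [293. 208.] [2.  8.3] [0.624 0.172 0.006]
side blue (219, 237, 24, 19) [230.5 245.7] [18.8 24.7] [0.4504 0.0733 0.006 ]
side red (244, 337, 31, 29) [259.4 351.2] [29.4 31. ] [ 0.4692 -0.2094  0.006 ]
wrist green (230, 213, 49, 47) [254.1 236.1] [46.3 48.4] [ 0.6228 -0.0687  0.006 ]
wrist yellow (222, 0, 54, 39) [248.1  14.2] [48.8 54.4] [0.6183 0.193  0.006 ]
wrist blue (93, 102, 43, 48) [114.2 125.6] [42.3 47.3] [0.4529 0.0718 0.006 ]
scene stack red (167, 204, 38, 25) [185.1 213. ] [0.4528 0.2998 0.006 ]
scene stack blue (168, 198, 32, 21) [183.5 205.5] [0.4532 0.3    0.035 ]
scene stack yellow (169, 191, 27, 18) [181.8 197.9] [0.454  0.3006 0.063 ]
scene stack green (161, 176, 31, 24) [176.5 186.9] [0.4554 0.3154 0.092 ]
side stack red (201, 178, 38, 20) [219.7 184.7] [0.451  0.2992 0.006 ]
side stack blue (204, 172, 31, 15) [219.  176.4] [0.4512 0.2987 0.035 ]
side stack yellow (206, 162, 24, 9) [216.5 164.7] [0.4482 0.3136 0.063 ]
side stack green (207, 147, 22, 20) [217.3 156.5] [0.4522 0.3099 0.092 ]
glue scene [0.61182714 0.36146909 0.        ]
glue side [0.61227323 0.36002721 0.        ]
bottle scene [0.72422019 0.03703423 0.        ]
bottle side [7.24852648e-01 3.38833959e-02 1.11022302e-16]
```

View pics/crop0.png

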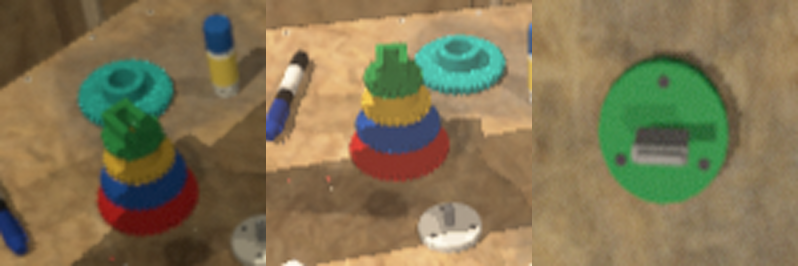

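The crop confirms the stack, bottom to top: red, blue, yellow, green. The turquoise look-alike lies behind it and is separate. The green stand's blade runs roughly along world x. Next I'll move over the stack for a wrist look.

Emit:
play_rows(
  increments=[
    {"tx": 3.5, "ty": -2.4, "tz": 0, "jaw": 100},
    {"tx": 7, "ty": -4.9},
    {"tx": 10.5, "ty": -7.3},
    {"tx": 14, "ty": -9.8},
    {"tx": 17.5, "ty": -12.2},
    {"tx": 21, "ty": -14.7},
    {"tx": 24.5, "ty": -17.2},
    {"tx": 28, "ty": -19.7},
    {"tx": 28, "ty": -19.7},
    {"tx": 28, "ty": -19.7},
    {"tx": 28, "ty": -19.7},
    {"tx": 28, "ty": -19.7},
  ],
)

```text
$.increments[0]: bad value
```

```bash
python3 - <<'E'
from h import *
import pickle
s=read_state();print(s['time_s'],s['tcp_pos'],s['tcp_rot'],s['grip_width'])
f=grab('wrist');pickle.dump(f,open('w1.pkl','wb'));save(f['image'],'w1.png');print(f['position'],f['attitude'])
E
```

```text
0.15 [6.49690810e-01 2.92786866e-05 2.30815810e-01] [-3.14067688e+00 -2.55765708e-05  1.57085099e+00] 1.0022207832015158
[0.65019668 0.0751097  0.37314183] [ 2.84286615e+00  1.92635950e-03 -5.69434880e-04]
```

View pics/w1.png

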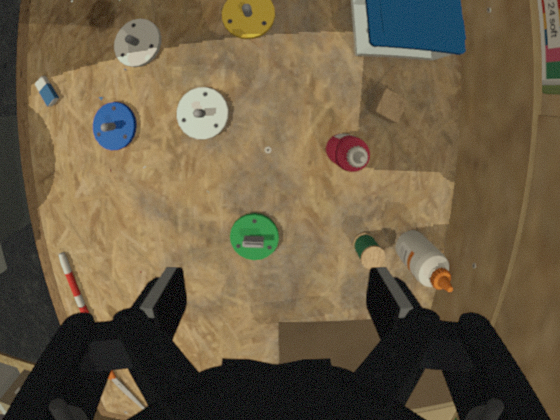

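The move was refused, and the picture is unchanged from the start. I'll retry with every key given in each row.

Emit:
play_rows(
  increments=[
    {"tx": 3.5, "ty": -2.4, "tz": 0, "rx": 0, "ry": 0, "rz": 0, "jaw": 100},
    {"tx": 7, "ty": -4.9, "tz": 0, "rx": 0, "ry": 0, "rz": 0, "jaw": 100},
    {"tx": 10.5, "ty": -7.3, "tz": 0, "rx": 0, "ry": 0, "rz": 0, "jaw": 100},
    {"tx": 14, "ty": -9.8, "tz": 0, "rx": 0, "ry": 0, "rz": 0, "jaw": 100},
    {"tx": 17.5, "ty": -12.2, "tz": 0, "rx": 0, "ry": 0, "rz": 0, "jaw": 100},
    {"tx": 21, "ty": -14.7, "tz": 0, "rx": 0, "ry": 0, "rz": 0, "jaw": 100},
    {"tx": 24.5, "ty": -17.2, "tz": 0, "rx": 0, "ry": 0, "rz": 0, "jaw": 100},
    {"tx": 28, "ty": -19.7, "tz": 0, "rx": 0, "ry": 0, "rz": 0, "jaw": 100},
    {"tx": 28, "ty": -19.7, "tz": 0, "rx": 0, "ry": 0, "rz": 0, "jaw": 100},
    {"tx": 28, "ty": -19.7, "tz": 0, "rx": 0, "ry": 0, "rz": 0, "jaw": 100},
    {"tx": 28, "ty": -19.7, "tz": 0, "rx": 0, "ry": 0, "rz": 0, "jaw": 100},
    {"tx": 28, "ty": -19.7, "tz": 0, "rx": 0, "ry": 0, "rz": 0, "jaw": 100},
  ],
)

```text
time_s: 1.2
tcp_pos: [0.4536, 0.2794, 0.2313]
tcp_rot: [3.141, 0.0, 1.571]
wrist_force: [0.3, -0.6, 0.2]
grip_width: 0.997
grasp_force: 0.0
```

```bash
python3 - <<'E'
from h import *
import pickle
s=read_state();print(s['time_s'],s['tcp_pos'],s['qpos'])
f=grab('wrist');pickle.dump(f,open('w1.pkl','wb'));save(f['image'],'w1b.png');print(f['position'],f['attitude'])
E
```

```text
1.2 [0.45361717 0.27940943 0.23128771] [ 4.95359022e-01  3.16987282e-01  1.86456577e+00 -3.34766456e-04
  9.59921540e-01  4.95798439e-01]
[0.45395856 0.35449922 0.37357649] [ 2.84260578e+00  8.01968312e-04 -8.16289562e-04]
```

View pics/w1b.png

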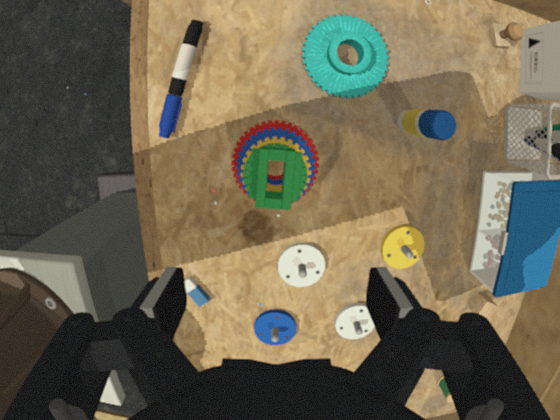

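The wrist view shows the stack at (275,165). The green bar's slot runs along the image's vertical axis (world y), so the current finger direction already lies across it.

```bash
python3 - <<'E'
from h import *
import pickle
f=pickle.load(open('w1.pkl','rb'));im=f['image']
k=blob(im,'green',(275,178),45,smin=90,vmin=30)
print('green bb',cv2.boundingRect(k));e=cv2.fitEllipse(cv2.convexHull(k));print(e,onz(f,*e[0],.098,True))
m=np.zeros(im.shape[:2],np.uint8);cv2.drawContours(m,[k],-1,255,-1)
g=mask(im,'green',smin=90,vmin=30);h=m&~g
cs,_=cv2.findContours(h,cv2.RETR_EXTERNAL,cv2.CHAIN_APPROX_NONE);c=max(cs,key=cv2.contourArea)
print('slot',cv2.contourArea(c),cv2.boundingRect(c),cv2.minAreaRect(c))
# long edges -> world on z .112
q=c[:,0,:];ctr=q.mean(0)
for r in range(145,210,4):
    x=np.where(h[r,255:300])[0]; print(r,x.min()+255 if len(x) else None,x.max()+255 if len(x) else None, end=' ; ')
    row=cv2.cvtColor(im[r:r+1],cv2.COLOR_RGB2HSV)[0,244:308:3,2];print(row)
E
```

```text
green bb (243, 144, 64, 66)
((274.2249755859375, 176.39163208007812), (64.1585693359375, 68.80821990966797), 4.832235336303711) [0.45221057 0.30156052 0.098     ]
slot 458.0 (266, 160, 19, 32) ((274.748291015625, 176.0207061767578), (16.27691650390625, 31.142057418823242), 4.763641834259033)
145 None None ; [ 86 112 107 146 102 157 132 107 106 110 105 108 107 103 102 151 158 178
 160 131 131 112]
149 None None ; [113 105 106 103 103 106 114 115 104 112 106  97  91  89  91  83  85 153
 169 154 129 132]
153 None None ; [108 159 150 110 109 117 124 130 122 126 128 129 128 127 117 125 131 120
 114 116 130 134]
157 None None ; [126 133 123 111 112 119 127 130 125 132 131 128 130 130 119 127 130 115
 129 127 187 175]
161 268 282 ; [150 101 120 109 108 124 127 129 107 111 109 104 113 116 122 128 132 126
 125 122 170 124]
165 268 283 ; [127 128 126 107 101 121 128 127  96 114 113 116 125 110 122 125 127 124
 129 125 127 186]
169 268 283 ; [113 126 123 112 105 129 130 129 105 117 118 119 130  99 126 128 127 119
 126 130 132 162]
173 267 283 ; [127 128 114 109 108 129 128 131 114 124 123 124 1
[... 295 characters left out ...]
15 126 119 103 107 122 106 129 124 122 132
 126 126 128 116]
189 266 281 ; [145 126 115 109 111 127 127 112 136 125 125 129 130 108 128 129 125 129
 128 109 136 121]
193 None None ; [153 121 123 107 113 125 125 103  85  85  84  83  87 117 129 126 125 128
 122 132 116 142]
197 None None ; [142 137 117 115 119 128 129  95  91  84  88  86  82 122 125 130 124 128
 114 148 154 146]
201 None None ; [121 123 138 141 124 128 131 119 130 127 130 128 127 126 129 130 106 127
 139 146 153 149]
205 None None ; [128 118 132 137 125 126 134 125 129 125 129 126 125 128 130 130 157 155
 150 145 148 145]
209 None None ; [132 130 119 115 122 127 133 127 120 118 118 120 125 126 125 124 150 144
 146 149 151 153]
```

```bash
python3 - <<'E'
from h import *
import pickle
f=pickle.load(open('w1.pkl','rb'))
print(onz(f,274.7,179,.112,True), onz(f,275.5,161,.112,True)-onz(f,273.7,189,.112,True))
f0=pickle.load(open('f0.pkl','rb'))['wrist'];im=f0['image'];hs=cv2.cvtColor(im,cv2.COLOR_RGB2HSV)
w=((hs[...,1]<90)*255).astype(np.uint8);z=np.zeros_like(w);cv2.circle(z,(254,238),19,255,-1);w&=z
c=max(cv2.findContours(w,0,1)[0],key=cv2.contourArea);print(cv2.boundingRect(c),cv2.minAreaRect(c))
E
```

```text
[0.45268402 0.3020706  0.112     ] [0.0015115  0.02333051 0.        ]
(242, 236, 22, 12) ((252.5, 241.5), (11.0, 21.0), 90.0)
```

Emit:
play_rows(
  increments=[
    {"tx": 1.0, "ty": -0.1, "tz": 3, "rx": 0, "ry": 0, "rz": 2, "jaw": 100},
    {"tx": 2.1, "ty": -0.1, "tz": 6, "rx": 0, "ry": 0, "rz": 4.5, "jaw": 100},
    {"tx": 2.1, "ty": -0.1, "tz": 9, "rx": 0, "ry": 0, "rz": 4.5, "jaw": 100},
    {"tx": 2.1, "ty": -0.1, "tz": 11, "rx": 0, "ry": 0, "rz": 4.5, "jaw": 100},
    {"tx": 2.1, "ty": -0.1, "tz": 12.5, "rx": 0, "ry": 0, "rz": 4.5, "jaw": 100},
    {"tx": 2.1, "ty": -0.1, "tz": 13.4, "rx": 0, "ry": 0, "rz": 4.5, "jaw": 100},
    {"tx": 2.1, "ty": -0.1, "tz": 13.4, "rx": 0, "ry": 0, "rz": 4.5, "jaw": 100},
    {"tx": 2.1, "ty": -0.1, "tz": 13.4, "rx": 0, "ry": 0, "rz": 4.5, "jaw": 100},
  ],
)

```text
time_s: 1.92
tcp_pos: [0.4525, 0.3004, 0.0974]
tcp_rot: [-3.141, 0.0, 1.491]
wrist_force: [0.4, -0.2, 0.1]
grip_width: 0.999
grasp_force: 0.0
```

Emit:
play_rows(
  grip_force=30,
  increments=[
    {"tx": 0.1, "ty": 0, "tz": 0, "rx": 0, "ry": 0, "rz": 0, "jaw": 60},
    {"tx": 0.1, "ty": 0, "tz": 0, "rx": 0, "ry": 0, "rz": 0, "jaw": 40},
    {"tx": 0.1, "ty": 0, "tz": 0, "rx": 0, "ry": 0, "rz": 0, "jaw": 25},
    {"tx": 0.1, "ty": 0, "tz": 0, "rx": 0, "ry": 0, "rz": 0, "jaw": 20},
    {"tx": 0.1, "ty": 0, "tz": 0, "rx": 0, "ry": 0, "rz": 0, "jaw": 10},
    {"tx": 0.1, "ty": 0, "tz": 0, "rx": 0, "ry": 0, "rz": 0, "jaw": 10},
    {"tx": 0.1, "ty": 0, "tz": 0, "rx": 0, "ry": 0, "rz": 0, "jaw": 10},
    {"tx": 0.1, "ty": 0, "tz": 0, "rx": 0, "ry": 0, "rz": 0, "jaw": 10},
  ],
)

```text
time_s: 2.58
tcp_pos: [0.4524, 0.3022, 0.0979]
tcp_rot: [3.141, -0.001, 1.492]
wrist_force: [-0.2, -0.6, 6.9]
grip_width: 0.341
grasp_force: 31.7
```

Emit:
play_rows(
  increments=[
    {"tx": 0, "ty": 0, "tz": -1, "rx": 0, "ry": 0, "rz": 0, "jaw": 10},
    {"tx": 0, "ty": 0, "tz": -3, "rx": 0, "ry": 0, "rz": 0, "jaw": 10},
    {"tx": 0, "ty": 0, "tz": -5.5, "rx": 0, "ry": 0, "rz": 0, "jaw": 10},
    {"tx": 0, "ty": 0, "tz": -8, "rx": 0, "ry": 0, "rz": 0, "jaw": 10},
    {"tx": 0, "ty": 0, "tz": -10, "rx": 0, "ry": 0, "rz": 0, "jaw": 10},
    {"tx": 0, "ty": 0, "tz": -10, "rx": 0, "ry": 0, "rz": 0, "jaw": 10},
    {"tx": 0, "ty": 0, "tz": -10, "rx": 0, "ry": 0, "rz": 0, "jaw": 10},
  ],
)

```text
time_s: 3.17
tcp_pos: [0.4526, 0.3024, 0.1989]
tcp_rot: [3.139, -0.002, 1.492]
wrist_force: [0.6, -0.6, -0.9]
grip_width: 0.341
grasp_force: 30.8
```

```bash
python3 - <<'E'
from h import *
import pickle
s=read_state();print(s['time_s'],s['tcp_pos'],s['tcp_rot'],s['wrist_force'],s['grip_width'])
f=grab('wrist');pickle.dump(f,open('w2.pkl','wb'))
g=grab('scene');save(np.hstack([f['image'],cv2.resize(g['image'][60:240,120:360],(240,180))[[*range(180)]+[179]*240]])[:420,:800],'w2.png')
E
```

```text
3.1667 [0.45259043 0.30239786 0.19886271] [ 3.13938611e+00 -1.54765937e-03  1.49238396e+00] [ 0.59824618 -0.64674158 -0.91426409] 0.34137024041910236
```

View pics/w2.png

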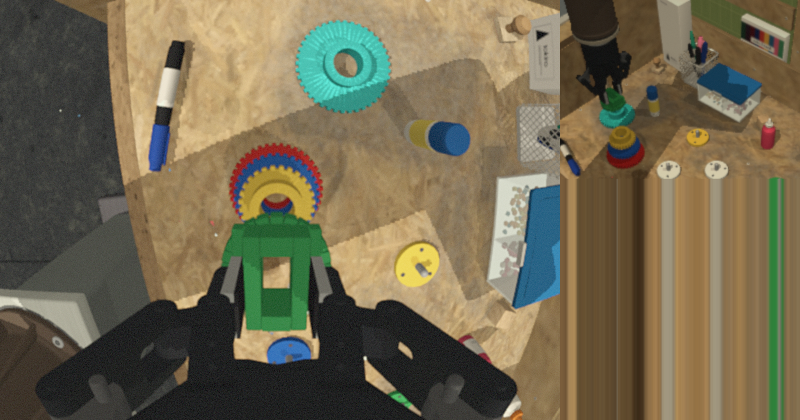

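The drive wheel is held squarely with its slot along tool x (slot at (275,272)), and the stack below is intact. I'm moving to the green stand and making the quarter turn on the way.

Emit:
play_rows(
  increments=[
    {"tx": -3, "ty": 1.7, "tz": 0, "rx": 0, "ry": 0, "rz": 7, "jaw": 10},
    {"tx": -6, "ty": 3.3, "tz": 0, "rx": 0, "ry": 0, "rz": 14, "jaw": 10},
    {"tx": -9, "ty": 5, "tz": 0, "rx": 0, "ry": 0, "rz": 21, "jaw": 10},
    {"tx": -12, "ty": 6.6, "tz": 0, "rx": 0, "ry": 0, "rz": 28, "jaw": 10},
    {"tx": -15, "ty": 8.3, "tz": 0, "rx": 0, "ry": 0, "rz": 35, "jaw": 10},
    {"tx": -18, "ty": 10, "tz": 0, "rx": 0, "ry": 0, "rz": 42, "jaw": 10},
    {"tx": -21, "ty": 11.7, "tz": 0, "rx": 0, "ry": 0, "rz": 49, "jaw": 10},
    {"tx": -24, "ty": 13.3, "tz": 0, "rx": 0, "ry": 0, "rz": 56, "jaw": 10},
    {"tx": -27, "ty": 15, "tz": 0, "rx": 0, "ry": 0, "rz": 63, "jaw": 10},
    {"tx": -30, "ty": 16.7, "tz": 0, "rx": 0, "ry": 0, "rz": 70, "jaw": 10},
    {"tx": -33, "ty": 18.4, "tz": 0, "rx": 0, "ry": 0, "rz": 77, "jaw": 10},
    {"tx": -35.7, "ty": 19.8, "tz": 0, "rx": 0, "ry": 0, "rz": 84, "jaw": 10},
  ],
)

```text
time_s: 4.27
tcp_pos: [0.6215, -0.0714, 0.1959]
tcp_rot: [-3.141, 0.002, 0.02]
wrist_force: [0.6, 1.7, 0.5]
grip_width: 0.342
grasp_force: 30.8
```

Emit:
play_rows(
  increments=[
    {"tx": 0, "ty": 0, "tz": 0, "rx": 0, "ry": 0, "rz": 3.5, "jaw": 10},
    {"tx": 0, "ty": 0, "tz": 0, "rx": 0, "ry": 0, "rz": 3.5, "jaw": 10},
    {"tx": 0, "ty": 0, "tz": 0, "rx": 0, "ry": 0, "rz": 3.5, "jaw": 10},
    {"tx": 0, "ty": 0, "tz": 0, "rx": 0, "ry": 0, "rz": 3.5, "jaw": 10},
  ],
)

```text
time_s: 4.6
tcp_pos: [0.6207, -0.0686, 0.1965]
tcp_rot: [-3.141, 0.002, -0.032]
wrist_force: [0.4, 0.9, -0.4]
grip_width: 0.34
grasp_force: 30.8
```

```bash
python3 - <<'E'
from h import *
s=read_state();print(s['time_s'],s['tcp_pos'],s['tcp_rot'],s['qpos'])
f=grab('wrist');g=grab('side');h=grab('scene')
r=lambda q:cv2.resize(q,(400,300),interpolation=cv2.INTER_CUBIC)
save(np.vstack([np.hstack([r(f['image']),r(g['image'][150:330,200:440])]),np.hstack([r(h['image'][120:300,220:460]),r(f['image'][150:330,160:400])])]),'w3.png')
E
```

```text
4.6 [ 0.62067993 -0.06857384  0.19653135] [-3.14121849e+00  1.64443243e-03 -3.17171736e-02] [-1.58673903e-01  4.80566290e-01  1.69193906e+00  1.97431192e-04
  9.70765890e-01  1.44372829e+00]
```

View pics/w3.png

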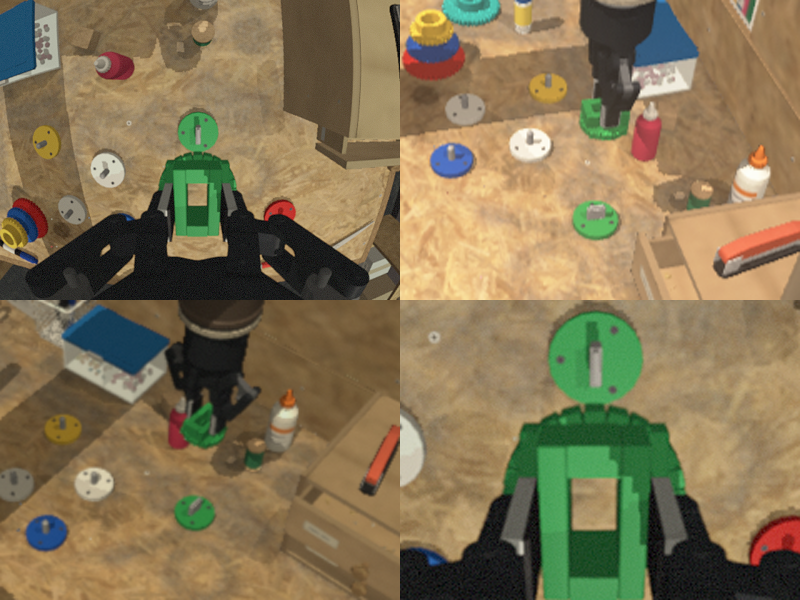

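The blade (598,365 in the close crop) is in line with the held slot. Lowering now.

Emit:
play_rows(
  increments=[
    {"tx": 0.15, "ty": 0, "tz": 3, "rx": 0, "ry": 0, "rz": 0, "jaw": 10},
    {"tx": 0.15, "ty": 0, "tz": 6.5, "rx": 0, "ry": 0, "rz": 0, "jaw": 10},
    {"tx": 0.15, "ty": 0, "tz": 10, "rx": 0, "ry": 0, "rz": 0, "jaw": 10},
    {"tx": 0.15, "ty": 0, "tz": 12.5, "rx": 0, "ry": 0, "rz": 0, "jaw": 10},
    {"tx": 0.15, "ty": 0, "tz": 13.8, "rx": 0, "ry": 0, "rz": 0, "jaw": 10},
    {"tx": 0.15, "ty": 0, "tz": 14.5, "rx": 0, "ry": 0, "rz": 0, "jaw": 10},
    {"tx": 0.15, "ty": 0, "tz": 15, "rx": 0, "ry": 0, "rz": 0, "jaw": 10},
    {"tx": 0.15, "ty": 0, "tz": 15.5, "rx": 0, "ry": 0, "rz": 0, "jaw": 10},
    {"tx": 0.15, "ty": 0, "tz": 16, "rx": 0, "ry": 0, "rz": 0, "jaw": 10},
    {"tx": 0.15, "ty": 0, "tz": 16.5, "rx": 0, "ry": 0, "rz": 0, "jaw": 10},
    {"tx": 0.15, "ty": 0, "tz": 16.9, "rx": 0, "ry": 0, "rz": 0, "jaw": 10},
    {"tx": 0.15, "ty": 0, "tz": 17.1, "rx": 0, "ry": 0, "rz": 0, "jaw": 10},
  ],
)

```text
time_s: 5.75
tcp_pos: [0.623, -0.0695, 0.0262]
tcp_rot: [3.142, -0.0, -0.035]
wrist_force: [0.3, 0.5, -0.2]
grip_width: 0.344
grasp_force: 30.8
```

Emit:
play_rows(
  increments=[
    {"tx": 0, "ty": 0, "tz": 0, "rx": 0, "ry": 0, "rz": 0, "jaw": 10},
    {"tx": 0, "ty": 0, "tz": 0, "rx": 0, "ry": 0, "rz": 0, "jaw": 10},
  ],
)

```text
time_s: 5.92
tcp_pos: [0.623, -0.0695, 0.0264]
tcp_rot: [-3.142, -0.0, -0.035]
wrist_force: [0.1, -0.2, -1.0]
grip_width: 0.34
grasp_force: 30.8
```

Emit:
play_rows(
  increments=[
    {"tx": 0, "ty": 0, "tz": 0.1, "rx": 0, "ry": 0, "rz": 0, "jaw": 10},
    {"tx": 0, "ty": 0, "tz": 0.2, "rx": 0, "ry": 0, "rz": 0, "jaw": 10},
    {"tx": 0, "ty": 0, "tz": 0.2, "rx": 0, "ry": 0, "rz": 0, "jaw": 36},
    {"tx": 0, "ty": 0, "tz": 0.2, "rx": 0, "ry": 0, "rz": 0, "jaw": 50},
    {"tx": 0, "ty": 0, "tz": 0.2, "rx": 0, "ry": 0, "rz": 0, "jaw": 75},
    {"tx": 0, "ty": 0, "tz": 0.2, "rx": 0, "ry": 0, "rz": 0, "jaw": 90},
    {"tx": 0, "ty": 0, "tz": 0.2, "rx": 0, "ry": 0, "rz": 0, "jaw": 90},
    {"tx": 0, "ty": 0, "tz": -1.5, "rx": 0, "ry": 0, "rz": 0, "jaw": 90},
    {"tx": 0, "ty": 0, "tz": -5, "rx": 0, "ry": 0, "rz": 0, "jaw": 90},
    {"tx": 0, "ty": 0, "tz": -9, "rx": 0, "ry": 0, "rz": 0, "jaw": 90},
    {"tx": 0, "ty": 0, "tz": -13, "rx": 0, "ry": 0, "rz": 0, "jaw": 90},
    {"tx": 0, "ty": 0, "tz": -17, "rx": 0, "ry": 0, "rz": 0, "jaw": 100},
  ],
)

```text
time_s: 6.92
tcp_pos: [0.6225, -0.0694, 0.1981]
tcp_rot: [-3.142, 0.0, -0.035]
wrist_force: [1.1, -1.3, -0.4]
grip_width: 0.997
grasp_force: 0.0
```

```bash
python3 - <<'E'
from h import *
s=read_state();print(s['time_s'],s['tcp_pos'],s['tcp_rot'],s['qpos'])
f=grab('wrist');g=grab('side')
r=lambda q:cv2.resize(q,(400,300),interpolation=cv2.INTER_CUBIC)
save(np.hstack([r(f['image'][60:240,160:400]),r(g['image'][200:320,240:400])]),'w4.png')
for q,n,p in((f,'wrist',(275,185)),(g,'side',(317,275))):
    k=blob(q['image'],'green',p,50,smin=110,vmin=40);e=cv2.fitEllipse(cv2.convexHull(k));print(n,e[:2],onz(q,*e[0],.02,n=='wrist'))
E
```

```text
6.9167 [ 0.62247718 -0.06939278  0.19806832] [-3.14153858e+00  4.87207177e-04 -3.49022111e-02] [-1.59411674e-01  4.80851803e-01  1.68702050e+00 -8.28275541e-06
  9.74210499e-01  1.44629153e+00]
wrist ((276.1934509277344, 188.90676879882812), (55.64458465576172, 62.545623779296875)) [ 0.6231291  -0.06960232  0.02      ]
side ((317.2821960449219, 278.7935791015625), (27.11799430847168, 29.933063507080078)) [ 0.62077615 -0.07188992  0.02      ]
```

View pics/w4.png

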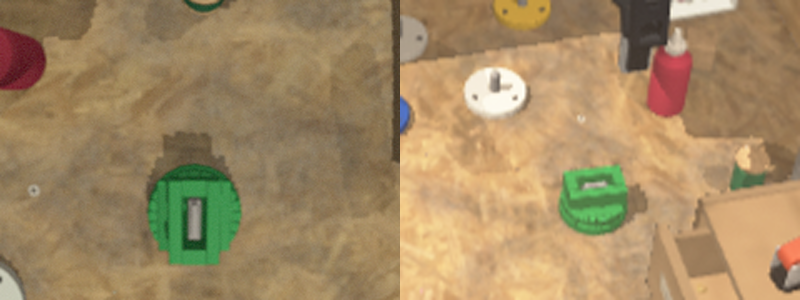

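The wheel lies flat on the green stand with the blade centred in the slot (193,215 in the left crop). Next is yellow: going back to the stack.

Emit:
play_rows(
  increments=[
    {"tx": -1.8, "ty": -3.6, "tz": 0, "rx": 0, "ry": 0, "rz": 0, "jaw": 100},
    {"tx": -3.6, "ty": -7.2, "tz": 0, "rx": 0, "ry": 0, "rz": 0, "jaw": 100},
    {"tx": -5.4, "ty": -10.8, "tz": 0, "rx": 0, "ry": 0, "rz": 0, "jaw": 100},
    {"tx": -7.2, "ty": -14.4, "tz": 0, "rx": 0, "ry": 0, "rz": 0, "jaw": 100},
    {"tx": -9, "ty": -18, "tz": 0, "rx": 0, "ry": 0, "rz": 0, "jaw": 100},
    {"tx": -10.8, "ty": -21.6, "tz": 0, "rx": 0, "ry": 0, "rz": 0, "jaw": 100},
    {"tx": -12.6, "ty": -25.2, "tz": 0, "rx": 0, "ry": 0, "rz": 0, "jaw": 100},
    {"tx": -14.4, "ty": -28.8, "tz": 0, "rx": 0, "ry": 0, "rz": 0, "jaw": 100},
    {"tx": -16.2, "ty": -32.4, "tz": 0, "rx": 0, "ry": 0, "rz": 0, "jaw": 100},
    {"tx": -18.26, "ty": -36.43, "tz": 0, "rx": 0, "ry": 0, "rz": 0, "jaw": 100},
    {"tx": -18.26, "ty": -36.43, "tz": 0, "rx": 0, "ry": 0, "rz": 0, "jaw": 100},
    {"tx": -18.26, "ty": -36.43, "tz": 0, "rx": 0, "ry": 0, "rz": 0, "jaw": 100},
  ],
)

```text
time_s: 8.02
tcp_pos: [0.4519, 0.303, 0.1961]
tcp_rot: [-3.142, 0.0, -0.031]
wrist_force: [0.5, -1.1, -0.5]
grip_width: 1.001
grasp_force: 0.0
```

```bash
cat > st.py <<'E'
from h import *
import sys
c,zf=sys.argv[1],float(sys.argv[2])  # colour, underside z
s=read_state();print(s['time_s'],s['tcp_pos'],s['tcp_rot'],s['qpos'][[0,5]])
# flange rim seen from above: ellipse on mid-flange plane, in wrist view
f=grab('wrist')
from scipy.optimize import brentq
p=np.array(f['position']);d=att(f).T@(np.array([.4528,.301,zf])-p)
K=f['mtx'];r=np.arctan2(np.hypot(d[0],d[1]),d[2]);u=K[0,2]+K[0,0]*r*d[0]/np.hypot(d[0],d[1]);v=K[1,2]+K[0,0]*r*d[1]/np.hypot(d[0],d[1])
k=blob(f['image'],c,(u,v),60,smin=110,vmin=40);e=cv2.fitEllipse(cv2.convexHull(k))
print('expect',u,v,'wrist',e,onz(f,*e[0],zf+.008,True))
g=mask(f['image'],c,110,40);m=np.zeros_like(g);cv2.drawContours(m,[k],-1,255,-1);h=m&~g
cs=cv2.findContours(h,0,1)[0]
q=max(cs,key=cv2.contourArea);e=cv2.minEnclosingCircle(q);print('hole',e,onz(f,*e[0],zf+.02,True))
E
python3 st.py yellow .056
```

```text
8.0167 [0.45189097 0.30303293 0.19614422] [-3.14151652e+00  1.34069135e-04 -3.10625051e-02] [0.53490162 2.13665012]
expect 278.19228367927496 198.2102130070251 wrist ((279.2696533203125, 199.27239990234375), (75.1604995727539, 76.50699615478516), 89.34908294677734) [0.45392904 0.30007081 0.064     ]
hole ((279.5, 200.0), 16.53037452697754) [0.45651375 0.29991077 0.076     ]
```

Emit:
play_rows(
  grip_force=30,
  increments=[
    {"tx": 0.1, "ty": 0.1, "tz": 3, "rx": 0, "ry": 0, "rz": 0, "jaw": 100},
    {"tx": 0.1, "ty": 0.1, "tz": 6.5, "rx": 0, "ry": 0, "rz": 0, "jaw": 100},
    {"tx": 0.1, "ty": 0.1, "tz": 9.5, "rx": 0, "ry": 0, "rz": 0, "jaw": 100},
    {"tx": 0.1, "ty": 0.1, "tz": 11.5, "rx": 0, "ry": 0, "rz": 0, "jaw": 100},
    {"tx": 0.1, "ty": 0.1, "tz": 12.6, "rx": 0, "ry": 0, "rz": 0, "jaw": 100},
    {"tx": 0.1, "ty": 0.1, "tz": 12.7, "rx": 0, "ry": 0, "rz": 0, "jaw": 90},
    {"tx": 0.1, "ty": 0.1, "tz": 12.7, "rx": 0, "ry": 0, "rz": 0, "jaw": 75},
    {"tx": 0.1, "ty": 0.1, "tz": 12.7, "rx": 0, "ry": 0, "rz": 0, "jaw": 60},
    {"tx": 0.1, "ty": 0.1, "tz": 12.7, "rx": 0, "ry": 0, "rz": 0, "jaw": 45},
    {"tx": 0.1, "ty": 0.1, "tz": 12.7, "rx": 0, "ry": 0, "rz": 0, "jaw": 30},
    {"tx": 0.1, "ty": 0.1, "tz": 12.7, "rx": 0, "ry": 0, "rz": 0, "jaw": 30},
    {"tx": 0.1, "ty": 0.1, "tz": 12.7, "rx": 0, "ry": 0, "rz": 0, "jaw": 30},
  ],
)

```text
time_s: 9.07
tcp_pos: [0.4551, 0.3002, 0.071]
tcp_rot: [-3.141, -0.002, -0.035]
wrist_force: [1.1, -3.0, 5.1]
grip_width: 0.531
grasp_force: 29.8
```

Emit:
play_rows(
  increments=[
    {"tx": 0, "ty": 0, "tz": -1, "rx": 0, "ry": 0, "rz": 0, "jaw": 30},
    {"tx": 0, "ty": 0, "tz": -3, "rx": 0, "ry": 0, "rz": 0, "jaw": 30},
    {"tx": 0, "ty": 0, "tz": -6, "rx": 0, "ry": 0, "rz": 0, "jaw": 30},
    {"tx": 0, "ty": 0, "tz": -9, "rx": 0, "ry": 0, "rz": 0, "jaw": 30},
    {"tx": 3, "ty": 1.5, "tz": -10, "rx": 0, "ry": 0, "rz": 0, "jaw": 30},
    {"tx": 6.4, "ty": 3.7, "tz": -10, "rx": 0, "ry": 0, "rz": 0, "jaw": 30},
    {"tx": 9.8, "ty": 5.9, "tz": -10, "rx": 0, "ry": 0, "rz": 0, "jaw": 30},
    {"tx": 13, "ty": 8, "tz": -10, "rx": 0, "ry": 0, "rz": 0, "jaw": 30},
    {"tx": 16.7, "ty": 10.1, "tz": -10, "rx": 0, "ry": 0, "rz": 0, "jaw": 30},
    {"tx": 16.7, "ty": 10.1, "tz": -10, "rx": 0, "ry": 0, "rz": 0, "jaw": 30},
    {"tx": 16.7, "ty": 10.1, "tz": -10, "rx": 0, "ry": 0, "rz": 0, "jaw": 30},
    {"tx": 16.7, "ty": 10.1, "tz": -10, "rx": 0, "ry": 0, "rz": 0, "jaw": 30},
  ],
)

```text
time_s: 10.07
tcp_pos: [0.6173, 0.193, 0.1703]
tcp_rot: [-3.141, -0.0, -0.036]
wrist_force: [0.4, -0.1, -0.7]
grip_width: 0.536
grasp_force: 31.0
```

```bash
cat > look.py <<'E'
from h import *
import sys
s=read_state();print(s['time_s'],s['tcp_pos'],s['tcp_rot'],s['qpos'][[0,5]],s['wrist_force'],s['grip_width'])
f=grab('wrist');g=grab('side');h=grab('scene')
r=lambda q:cv2.resize(q,(400,300),interpolation=cv2.INTER_CUBIC)
save(np.vstack([np.hstack([r(f['image']),r(g['image'][120:360,180:500])]),np.hstack([r(h['image'][120:360,140:460]),r(f['image'][150:330,160:400])])]),sys.argv[1])
E
python3 look.py w5.png
```

```text
10.0667 [0.6173235  0.19303988 0.17026332] [-3.14125061e+00 -3.12014130e-04 -3.57074277e-02] [0.25607138 1.86240158] [ 0.37610161 -0.0977384  -0.6957472 ] 0.5364646262152407
```

View pics/w5.png

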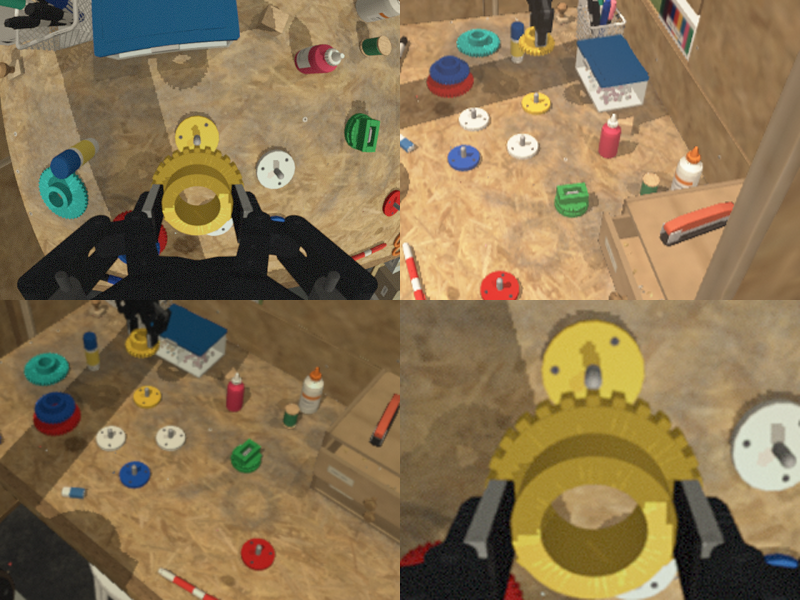

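Yellow is held level over its yellow stand (593,365 in the crop), and blue and red are undisturbed. Lowering and releasing.

Emit:
play_rows(
  increments=[
    {"tx": 0.1, "ty": 0, "tz": 3, "rx": 0, "ry": 0, "rz": 0, "jaw": 30},
    {"tx": 0.1, "ty": 0, "tz": 6.5, "rx": 0, "ry": 0, "rz": 0, "jaw": 30},
    {"tx": 0.1, "ty": 0, "tz": 9.5, "rx": 0, "ry": 0, "rz": 0, "jaw": 30},
    {"tx": 0.1, "ty": 0, "tz": 11, "rx": 0, "ry": 0, "rz": 0, "jaw": 30},
    {"tx": 0.1, "ty": 0, "tz": 12, "rx": 0, "ry": 0, "rz": 0, "jaw": 30},
    {"tx": 0.1, "ty": 0, "tz": 13, "rx": 0, "ry": 0, "rz": 0, "jaw": 30},
    {"tx": 0.1, "ty": 0, "tz": 13.8, "rx": 0, "ry": 0, "rz": 0, "jaw": 30},
    {"tx": 0.1, "ty": 0, "tz": 14.3, "rx": 0, "ry": 0, "rz": 0, "jaw": 30},
    {"tx": 0.1, "ty": 0, "tz": 14.4, "rx": 0, "ry": 0, "rz": 0, "jaw": 30},
    {"tx": 0.1, "ty": 0, "tz": 14.4, "rx": 0, "ry": 0, "rz": 0, "jaw": 30},
  ],
)

```text
time_s: 11.05
tcp_pos: [0.6187, 0.1933, 0.0256]
tcp_rot: [-3.141, -0.0, -0.035]
wrist_force: [0.4, 0.3, -0.7]
grip_width: 0.531
grasp_force: 31.0
```

Emit:
play_rows(
  increments=[
    {"tx": 0, "ty": 0, "tz": 0, "rx": 0, "ry": 0, "rz": 0, "jaw": 56},
    {"tx": 0, "ty": 0, "tz": 0, "rx": 0, "ry": 0, "rz": 0, "jaw": 70},
    {"tx": 0, "ty": 0, "tz": 0, "rx": 0, "ry": 0, "rz": 0, "jaw": 90},
    {"tx": 0, "ty": 0, "tz": 0, "rx": 0, "ry": 0, "rz": 0, "jaw": 90},
    {"tx": 0, "ty": 0, "tz": 0, "rx": 0, "ry": 0, "rz": 0, "jaw": 90},
    {"tx": 0, "ty": 0, "tz": -1.5, "rx": 0, "ry": 0, "rz": 0, "jaw": 90},
    {"tx": 0, "ty": 0, "tz": -5, "rx": 0, "ry": 0, "rz": 0, "jaw": 90},
    {"tx": 0, "ty": 0, "tz": -9, "rx": 0, "ry": 0, "rz": 0, "jaw": 90},
    {"tx": 0, "ty": 0, "tz": -13, "rx": 0, "ry": 0, "rz": 0, "jaw": 90},
    {"tx": 0, "ty": 0, "tz": -15, "rx": 0, "ry": 0, "rz": 0, "jaw": 100},
    {"tx": 0, "ty": 0, "tz": -15, "rx": 0, "ry": 0, "rz": 0, "jaw": 100},
  ],
)

```text
time_s: 11.97
tcp_pos: [0.6212, 0.1939, 0.181]
tcp_rot: [-3.139, -0.008, -0.035]
wrist_force: [1.0, 0.2, 0.2]
grip_width: 1.002
grasp_force: 0.0
```

```bash
cat > chk.py <<'E'
from h import *
import sys
c,x,y=sys.argv[1],float(sys.argv[2]),float(sys.argv[3])
s=read_state();print(s['time_s'],s['tcp_pos'],s['tcp_rot'],s['qpos'][[0,5]])
for n in('wrist','scene','side'):
    f=grab(n);K=f['mtx'];out=[]
    d=att(f).T@(np.array([x,y,.018])-np.array(f['position']));h=np.hypot(d[0],d[1])
    r=np.arctan2(h,d[2]) if n=='wrist' else h/d[2]
    u,v=K[0,2]+K[0,0]*r*d[0]/h,K[1,2]+K[1,1]*r*d[1]/h
    k=blob(f['image'],c,(u,v),70 if n=='wrist' else 32,smin=90,vmin=30)
    if k is None or len(k)<6: print(n,'none');continue
    e=cv2.fitEllipse(cv2.convexHull(k));print(n,np.round((u,v),1),np.round(e[0],1),np.round(e[1],1),np.round(onz(f,*e[0],.018,n=='wrist'),4))
E
python3 chk.py yellow .6185 .1935
```

```text
11.9667 [0.62118374 0.19385377 0.18099236] [-3.13933577 -0.00761125 -0.03485646] [0.25592594 1.8615842 ]
wrist [276.9 197.1] [277.1 197.7] [69.  70.9] [0.6179 0.1933 0.018 ]
scene [257.2 194.4] [256.8 194.6] [22.1 25.4] [0.6172 0.1938 0.018 ]
side [289.2 199.3] [287.9 198.9] [22.5 25.4] [0.6155 0.1956 0.018 ]
```

Emit:
play_rows(
  increments=[
    {"tx": -3.4, "ty": -2, "tz": 0, "rx": 0, "ry": 0, "rz": 0, "jaw": 100},
    {"tx": -6.8, "ty": -4, "tz": 0, "rx": 0, "ry": 0, "rz": 0, "jaw": 100},
    {"tx": -10.2, "ty": -6, "tz": 0, "rx": 0, "ry": 0, "rz": 0, "jaw": 100},
    {"tx": -13.6, "ty": -8, "tz": 0, "rx": 0, "ry": 0, "rz": 0, "jaw": 100},
    {"tx": -16.9, "ty": -10.1, "tz": 0, "rx": 0, "ry": 0, "rz": 0, "jaw": 100},
    {"tx": -16.9, "ty": -10.1, "tz": 0, "rx": 0, "ry": 0, "rz": 0, "jaw": 100},
    {"tx": -16.9, "ty": -10.1, "tz": 0, "rx": 0, "ry": 0, "rz": 0, "jaw": 100},
    {"tx": -16.9, "ty": -10.1, "tz": 0, "rx": 0, "ry": 0, "rz": 0, "jaw": 100},
  ],
)

```text
time_s: 12.78
tcp_pos: [0.4529, 0.2999, 0.1744]
tcp_rot: [3.141, 0.001, -0.034]
wrist_force: [1.8, 0.2, 0.1]
grip_width: 1.0
grasp_force: 0.0
```

```bash
python3 st.py blue .028
```

```text
12.7833 [0.45291116 0.2998796  0.17441305] [ 3.14074329e+00  1.01015068e-03 -3.39801594e-02] [0.52915751 2.13409349]
expect 274.63150364669383 197.53716497637882 wrist ((276.0253601074219, 197.5816650390625), (89.0512466430664, 91.82420349121094), 89.54704284667969) [0.45482017 0.29965243 0.036     ]
hole ((275.5909118652344, 199.5), 16.59853744506836) [0.45629634 0.29997637 0.048     ]
```

Emit:
play_rows(
  increments=[
    {"tx": 0.1, "ty": 0, "tz": 3, "rx": 0, "ry": 0, "rz": 0, "jaw": 100},
    {"tx": 0.1, "ty": 0, "tz": 6.5, "rx": 0, "ry": 0, "rz": 0, "jaw": 100},
    {"tx": 0.1, "ty": 0, "tz": 9.5, "rx": 0, "ry": 0, "rz": 0, "jaw": 100},
    {"tx": 0.1, "ty": 0, "tz": 12, "rx": 0, "ry": 0, "rz": 0, "jaw": 100},
    {"tx": 0.1, "ty": 0, "tz": 13.1, "rx": 0, "ry": 0, "rz": 0, "jaw": 100},
    {"tx": 0.1, "ty": 0, "tz": 13.2, "rx": 0, "ry": 0, "rz": 0, "jaw": 90},
    {"tx": 0.1, "ty": 0, "tz": 13.2, "rx": 0, "ry": 0, "rz": 0, "jaw": 75},
    {"tx": 0.1, "ty": 0, "tz": 13.2, "rx": 0, "ry": 0, "rz": 0, "jaw": 60},
    {"tx": 0.1, "ty": 0, "tz": 13.2, "rx": 0, "ry": 0, "rz": 0, "jaw": 45},
    {"tx": 0.1, "ty": 0, "tz": 13.2, "rx": 0, "ry": 0, "rz": 0, "jaw": 30},
    {"tx": 0.1, "ty": 0, "tz": 13.2, "rx": 0, "ry": 0, "rz": 0, "jaw": 30},
    {"tx": 0.1, "ty": 0, "tz": 13.2, "rx": 0, "ry": 0, "rz": 0, "jaw": 30},
  ],
)

```text
time_s: 13.83
tcp_pos: [0.4552, 0.3003, 0.045]
tcp_rot: [-3.14, -0.002, -0.035]
wrist_force: [1.2, -2.3, 8.8]
grip_width: 0.53
grasp_force: 30.6
```

Emit:
play_rows(
  increments=[
    {"tx": 0, "ty": 0, "tz": -1, "rx": 0, "ry": 0, "rz": 0, "jaw": 30},
    {"tx": 0, "ty": 0, "tz": -3, "rx": 0, "ry": 0, "rz": 0, "jaw": 30},
    {"tx": 0, "ty": 0, "tz": -6, "rx": 0, "ry": 0, "rz": 0, "jaw": 30},
    {"tx": 0, "ty": 0, "tz": -9, "rx": 0, "ry": 0, "rz": 0, "jaw": 30},
    {"tx": 0.1, "ty": 3.5, "tz": -10, "rx": 0, "ry": 0, "rz": 0, "jaw": 30},
    {"tx": 0.2, "ty": 7.5, "tz": -10, "rx": 0, "ry": 0, "rz": 0, "jaw": 30},
    {"tx": 0.3, "ty": 11.5, "tz": -10, "rx": 0, "ry": 0, "rz": 0, "jaw": 30},
    {"tx": 0.4, "ty": 15.5, "tz": -10, "rx": 0, "ry": 0, "rz": 0, "jaw": 30},
    {"tx": 0.5, "ty": 19.5, "tz": -10, "rx": 0, "ry": 0, "rz": 0, "jaw": 30},
    {"tx": 0.5, "ty": 22.8, "tz": -10, "rx": 0, "ry": 0, "rz": 0, "jaw": 30},
    {"tx": 0.5, "ty": 22.8, "tz": -10, "rx": 0, "ry": 0, "rz": 0, "jaw": 30},
    {"tx": 0.5, "ty": 22.8, "tz": -10, "rx": 0, "ry": 0, "rz": 0, "jaw": 30},
  ],
)

```text
time_s: 14.83
tcp_pos: [0.4515, 0.0705, 0.1445]
tcp_rot: [-3.141, -0.002, -0.038]
wrist_force: [0.4, 0.1, -0.5]
grip_width: 0.529
grasp_force: 31.0
```

Emit:
play_rows(
  increments=[
    {"tx": 0, "ty": 0, "tz": 0, "rx": 0, "ry": 0, "rz": 0, "jaw": 30},
    {"tx": 0, "ty": 0, "tz": 0, "rx": 0, "ry": 0, "rz": 0, "jaw": 30},
  ],
)

```text
time_s: 15.0
tcp_pos: [0.4515, 0.0728, 0.1439]
tcp_rot: [-3.141, -0.001, -0.034]
wrist_force: [-0.9, 0.1, -0.4]
grip_width: 0.531
grasp_force: 31.0
```

```bash
python3 look.py w6.png
```

```text
15.0 [0.45149299 0.07276569 0.14387563] [-3.14131972e+00 -9.48620026e-04 -3.41309205e-02] [0.09336621 1.69810984] [-0.85942301  0.08351525 -0.37177081] 0.5306608689586303
```

View pics/w6.png

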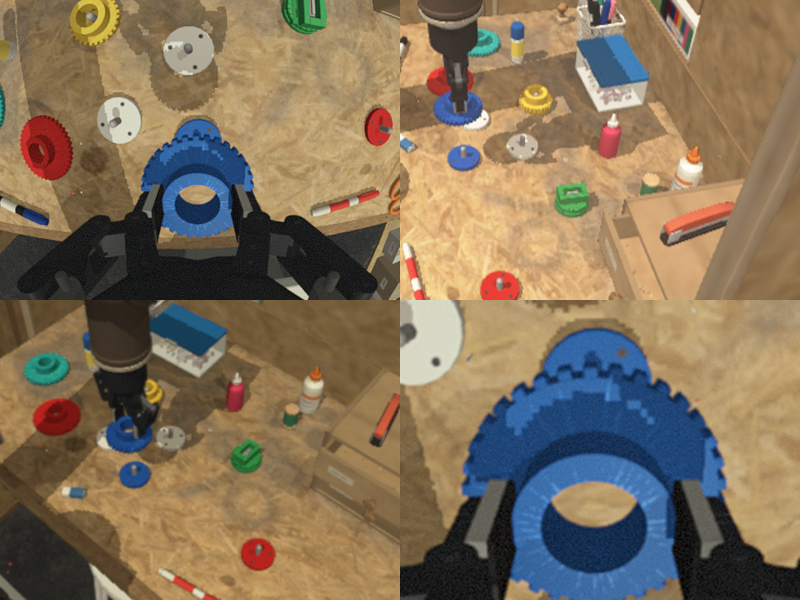

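Blue is held level over the blue stand (597,350 in the crop), and red is alone on the worktop. Lowering and releasing with a limited opening, as a white stand is close by.

Emit:
play_rows(
  increments=[
    {"tx": 0.05, "ty": 0, "tz": 3, "rx": 0, "ry": 0, "rz": 0, "jaw": 30},
    {"tx": 0.05, "ty": 0, "tz": 6, "rx": 0, "ry": 0, "rz": 0, "jaw": 30},
    {"tx": 0.05, "ty": 0, "tz": 8, "rx": 0, "ry": 0, "rz": 0, "jaw": 30},
    {"tx": 0.05, "ty": 0, "tz": 9, "rx": 0, "ry": 0, "rz": 0, "jaw": 30},
    {"tx": 0.05, "ty": 0, "tz": 10, "rx": 0, "ry": 0, "rz": 0, "jaw": 30},
    {"tx": 0.05, "ty": 0, "tz": 10.8, "rx": 0, "ry": 0, "rz": 0, "jaw": 30},
    {"tx": 0.05, "ty": 0, "tz": 11.4, "rx": 0, "ry": 0, "rz": 0, "jaw": 30},
    {"tx": 0.05, "ty": 0, "tz": 11.7, "rx": 0, "ry": 0, "rz": 0, "jaw": 30},
    {"tx": 0.05, "ty": 0, "tz": 11.75, "rx": 0, "ry": 0, "rz": 0, "jaw": 30},
    {"tx": 0.05, "ty": 0, "tz": 11.75, "rx": 0, "ry": 0, "rz": 0, "jaw": 30},
  ],
)

```text
time_s: 15.98
tcp_pos: [0.452, 0.0723, 0.0261]
tcp_rot: [-3.141, -0.001, -0.034]
wrist_force: [-1.0, 2.1, 2.2]
grip_width: 0.534
grasp_force: 33.3
```

Emit:
play_rows(
  increments=[
    {"tx": 0, "ty": 0, "tz": 0, "rx": 0, "ry": 0, "rz": 0, "jaw": 56},
    {"tx": 0, "ty": 0, "tz": 0, "rx": 0, "ry": 0, "rz": 0, "jaw": 65},
    {"tx": 0, "ty": 0, "tz": 0, "rx": 0, "ry": 0, "rz": 0, "jaw": 75},
    {"tx": 0, "ty": 0, "tz": 0, "rx": 0, "ry": 0, "rz": 0, "jaw": 75},
    {"tx": 0, "ty": 0, "tz": 0, "rx": 0, "ry": 0, "rz": 0, "jaw": 75},
    {"tx": 0, "ty": 0, "tz": -1.5, "rx": 0, "ry": 0, "rz": 0, "jaw": 75},
    {"tx": 0, "ty": 0, "tz": -5, "rx": 0, "ry": 0, "rz": 0, "jaw": 75},
    {"tx": 0, "ty": 0, "tz": -9, "rx": 0, "ry": 0, "rz": 0, "jaw": 90},
    {"tx": 0, "ty": 0, "tz": -12, "rx": 0, "ry": 0, "rz": 0, "jaw": 90},
    {"tx": 0, "ty": 0, "tz": -13, "rx": 0, "ry": 0, "rz": 0, "jaw": 100},
    {"tx": 0, "ty": 0, "tz": -13, "rx": 0, "ry": 0, "rz": 0, "jaw": 100},
  ],
)

```text
time_s: 16.9
tcp_pos: [0.4534, 0.0721, 0.1586]
tcp_rot: [-3.141, -0.005, -0.035]
wrist_force: [1.7, -0.4, 0.2]
grip_width: 1.0
grasp_force: 0.0
```

```bash
python3 chk.py blue .4522 .0723
```

```text
16.9 [0.45338434 0.07207329 0.15856193] [-3.14093716 -0.00510304 -0.03487459] [0.09159285 1.69725456]
wrist [275.8 201.2] [275.8 202.4] [88.8 90.7] [0.4511 0.0724 0.018 ]
scene [247.  256.4] [246.  257.5] [28.6 34.2] [0.4482 0.0715 0.018 ]
side [231.  242.4] [229.2 243.1] [27.  35.4] [0.4478 0.071  0.018 ]
```

Emit:
play_rows(
  increments=[
    {"tx": -0.1, "ty": -3.8, "tz": 0, "rx": 0, "ry": 0, "rz": 0, "jaw": 100},
    {"tx": -0.2, "ty": -7.6, "tz": 0, "rx": 0, "ry": 0, "rz": 0, "jaw": 100},
    {"tx": -0.3, "ty": -11.4, "tz": 0, "rx": 0, "ry": 0, "rz": 0, "jaw": 100},
    {"tx": -0.4, "ty": -15.2, "tz": 0, "rx": 0, "ry": 0, "rz": 0, "jaw": 100},
    {"tx": -0.5, "ty": -19, "tz": 0, "rx": 0, "ry": 0, "rz": 0, "jaw": 100},
    {"tx": -0.6, "ty": -22.7, "tz": 0, "rx": 0, "ry": 0, "rz": 0, "jaw": 100},
    {"tx": -0.6, "ty": -22.7, "tz": 0, "rx": 0, "ry": 0, "rz": 0, "jaw": 100},
    {"tx": -0.6, "ty": -22.7, "tz": 0, "rx": 0, "ry": 0, "rz": 0, "jaw": 100},
    {"tx": -0.6, "ty": -22.7, "tz": 0, "rx": 0, "ry": 0, "rz": 0, "jaw": 100},
  ],
)

```text
time_s: 17.8
tcp_pos: [0.4526, 0.2984, 0.1543]
tcp_rot: [3.14, 0.002, -0.034]
wrist_force: [-0.7, -0.7, 0.9]
grip_width: 1.0
grasp_force: 0.0
```

```bash
python3 st.py red 0
```

```text
17.8 [0.45256707 0.29839739 0.15425209] [ 3.13987589e+00  2.45001335e-03 -3.40016450e-02] [0.52709458 2.13203682]
expect 272.9273875836504 194.90294583094612 wrist ((274.8860168457031, 195.12599182128906), (104.18392181396484, 107.4188461303711), 93.06210327148438) [0.45457286 0.29907601 0.008     ]
hole ((275.0, 197.0), 16.03131866455078) [0.45595083 0.2989     0.02      ]
```

Emit:
play_rows(
  increments=[
    {"tx": 0.15, "ty": 0, "tz": 3, "rx": 0, "ry": 0, "rz": 0, "jaw": 100},
    {"tx": 0.15, "ty": 0, "tz": 6.5, "rx": 0, "ry": 0, "rz": 0, "jaw": 100},
    {"tx": 0.15, "ty": 0, "tz": 9.5, "rx": 0, "ry": 0, "rz": 0, "jaw": 100},
    {"tx": 0.15, "ty": 0, "tz": 12, "rx": 0, "ry": 0, "rz": 0, "jaw": 100},
    {"tx": 0.15, "ty": 0, "tz": 13.5, "rx": 0, "ry": 0, "rz": 0, "jaw": 100},
    {"tx": 0.15, "ty": 0, "tz": 13.9, "rx": 0, "ry": 0, "rz": 0, "jaw": 90},
    {"tx": 0.15, "ty": 0, "tz": 13.9, "rx": 0, "ry": 0, "rz": 0, "jaw": 75},
    {"tx": 0.15, "ty": 0, "tz": 13.9, "rx": 0, "ry": 0, "rz": 0, "jaw": 60},
    {"tx": 0.15, "ty": 0, "tz": 13.9, "rx": 0, "ry": 0, "rz": 0, "jaw": 45},
    {"tx": 0.15, "ty": 0, "tz": 13.9, "rx": 0, "ry": 0, "rz": 0, "jaw": 30},
    {"tx": 0.15, "ty": 0, "tz": 13.9, "rx": 0, "ry": 0, "rz": 0, "jaw": 30},
    {"tx": 0.15, "ty": 0, "tz": 13.9, "rx": 0, "ry": 0, "rz": 0, "jaw": 30},
  ],
)

```text
time_s: 18.85
tcp_pos: [0.4558, 0.299, 0.0181]
tcp_rot: [-3.141, -0.002, -0.035]
wrist_force: [-0.7, -5.9, 10.3]
grip_width: 0.533
grasp_force: 31.2
```

Emit:
play_rows(
  increments=[
    {"tx": 0, "ty": 0, "tz": -1, "rx": 0, "ry": 0, "rz": 0, "jaw": 30},
    {"tx": 0, "ty": 0, "tz": -3, "rx": 0, "ry": 0, "rz": 0, "jaw": 30},
    {"tx": 0, "ty": 0, "tz": -6, "rx": 0, "ry": 0, "rz": 0, "jaw": 30},
    {"tx": 0, "ty": 0, "tz": -9, "rx": 0, "ry": 0, "rz": 0, "jaw": 30},
    {"tx": 0.2, "ty": 3.5, "tz": -11, "rx": 0, "ry": 0, "rz": 0, "jaw": 30},
    {"tx": 0.5, "ty": 7.5, "tz": -12, "rx": 0, "ry": 0, "rz": 0, "jaw": 30},
    {"tx": 0.8, "ty": 11.5, "tz": -12, "rx": 0, "ry": 0, "rz": 0, "jaw": 30},
    {"tx": 1, "ty": 15.5, "tz": -12, "rx": 0, "ry": 0, "rz": 0, "jaw": 30},
    {"tx": 1.2, "ty": 19.5, "tz": -12, "rx": 0, "ry": 0, "rz": 0, "jaw": 30},
    {"tx": 1.5, "ty": 23.5, "tz": -12, "rx": 0, "ry": 0, "rz": 0, "jaw": 30},
    {"tx": 1.8, "ty": 27.5, "tz": -12, "rx": 0, "ry": 0, "rz": 0, "jaw": 30},
    {"tx": 2, "ty": 31, "tz": -12, "rx": 0, "ry": 0, "rz": 0, "jaw": 30},
  ],
)

```text
time_s: 19.85
tcp_pos: [0.4644, -0.0138, 0.138]
tcp_rot: [3.141, -0.002, -0.035]
wrist_force: [1.2, -0.1, -1.3]
grip_width: 0.525
grasp_force: 31.2
```

Emit:
play_rows(
  increments=[
    {"tx": 0.2, "ty": 4, "tz": 0, "rx": 0, "ry": 0, "rz": 0, "jaw": 30},
    {"tx": 0.4, "ty": 8, "tz": 0, "rx": 0, "ry": 0, "rz": 0, "jaw": 30},
    {"tx": 0.6, "ty": 12, "tz": 0, "rx": 0, "ry": 0, "rz": 0, "jaw": 30},
    {"tx": 0.9, "ty": 16, "tz": 0, "rx": 0, "ry": 0, "rz": 0, "jaw": 30},
    {"tx": 1.2, "ty": 19.8, "tz": 0, "rx": 0, "ry": 0, "rz": 0, "jaw": 30},
    {"tx": 1.2, "ty": 19.8, "tz": 0, "rx": 0, "ry": 0, "rz": 0, "jaw": 30},
    {"tx": 1.2, "ty": 19.8, "tz": 0, "rx": 0, "ry": 0, "rz": 0, "jaw": 30},
    {"tx": 1.2, "ty": 19.8, "tz": 0, "rx": 0, "ry": 0, "rz": 0, "jaw": 30},
    {"tx": 1.2, "ty": 19.8, "tz": 0, "rx": 0, "ry": 0, "rz": 0, "jaw": 30},
  ],
)

```text
time_s: 20.6
tcp_pos: [0.4692, -0.209, 0.1372]
tcp_rot: [-3.141, -0.0, -0.034]
wrist_force: [0.3, -0.2, -0.9]
grip_width: 0.528
grasp_force: 31.3
```

```bash
python3 look.py w7.png
```

```text
20.6 [ 0.46919498 -0.20902608  0.13723998] [-3.14148824e+00 -8.13703667e-05 -3.42428866e-02] [-0.47822252  1.12667099] [ 0.31709808 -0.1960493  -0.93111221] 0.5282265869825108
```

View pics/w7.png

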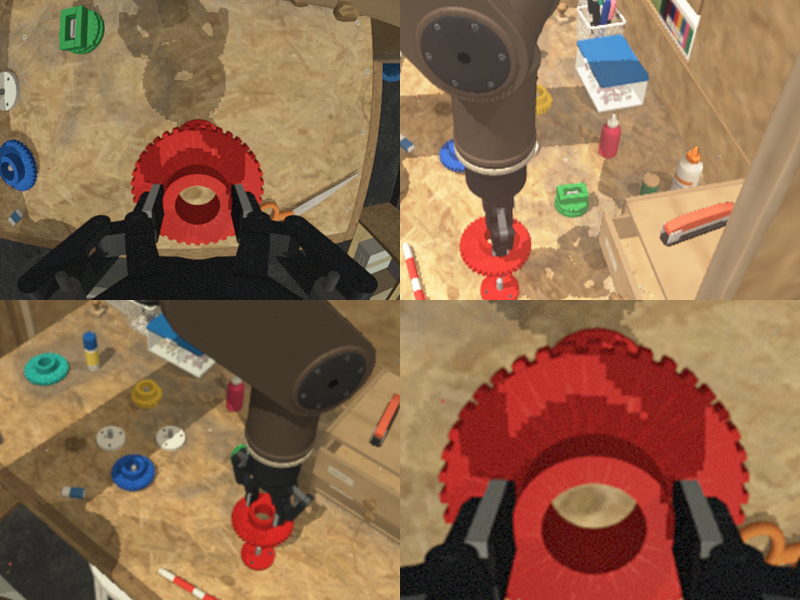

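Red is held level over the red stand (598,345 in the crop). Lowering and releasing.

Emit:
play_rows(
  increments=[
    {"tx": 0.05, "ty": 0, "tz": 3, "rx": 0, "ry": 0, "rz": 0, "jaw": 30},
    {"tx": 0.05, "ty": 0, "tz": 6, "rx": 0, "ry": 0, "rz": 0, "jaw": 30},
    {"tx": 0.05, "ty": 0, "tz": 7.5, "rx": 0, "ry": 0, "rz": 0, "jaw": 30},
    {"tx": 0.05, "ty": 0, "tz": 8.5, "rx": 0, "ry": 0, "rz": 0, "jaw": 30},
    {"tx": 0.05, "ty": 0, "tz": 9.5, "rx": 0, "ry": 0, "rz": 0, "jaw": 30},
    {"tx": 0.05, "ty": 0, "tz": 10.3, "rx": 0, "ry": 0, "rz": 0, "jaw": 30},
    {"tx": 0.05, "ty": 0, "tz": 10.8, "rx": 0, "ry": 0, "rz": 0, "jaw": 30},
    {"tx": 0.05, "ty": 0, "tz": 11, "rx": 0, "ry": 0, "rz": 0, "jaw": 30},
    {"tx": 0.05, "ty": 0, "tz": 11, "rx": 0, "ry": 0, "rz": 0, "jaw": 30},
    {"tx": 0.05, "ty": 0, "tz": 11, "rx": 0, "ry": 0, "rz": 0, "jaw": 30},
  ],
)

```text
time_s: 21.58
tcp_pos: [0.4704, -0.2099, 0.0276]
tcp_rot: [3.141, -0.001, -0.035]
wrist_force: [-0.3, 3.1, 5.6]
grip_width: 0.53
grasp_force: 33.4
```

Emit:
play_rows(
  increments=[
    {"tx": 0, "ty": 0, "tz": 0, "rx": 0, "ry": 0, "rz": 0, "jaw": 56},
    {"tx": 0, "ty": 0, "tz": 0, "rx": 0, "ry": 0, "rz": 0, "jaw": 65},
    {"tx": 0, "ty": 0, "tz": 0, "rx": 0, "ry": 0, "rz": 0, "jaw": 80},
    {"tx": 0, "ty": 0, "tz": 0, "rx": 0, "ry": 0, "rz": 0, "jaw": 80},
    {"tx": 0, "ty": 0, "tz": 0, "rx": 0, "ry": 0, "rz": 0, "jaw": 80},
    {"tx": 0, "ty": 0, "tz": -1.5, "rx": 0, "ry": 0, "rz": 0, "jaw": 80},
    {"tx": 0, "ty": 0, "tz": -5, "rx": 0, "ry": 0, "rz": 0, "jaw": 80},
    {"tx": 0, "ty": 0, "tz": -9, "rx": 0, "ry": 0, "rz": 0, "jaw": 80},
    {"tx": 0, "ty": 0, "tz": -13, "rx": 0, "ry": 0, "rz": 0, "jaw": 80},
    {"tx": 0, "ty": 0, "tz": -16, "rx": 0, "ry": 0, "rz": 0, "jaw": 80},
    {"tx": 0, "ty": 0, "tz": -16, "rx": 0, "ry": 0, "rz": 0, "jaw": 80},
    {"tx": 0, "ty": 0, "tz": -16, "rx": 0, "ry": 0, "rz": 0, "jaw": 80},
  ],
)

```text
time_s: 22.58
tcp_pos: [0.4708, -0.2104, 0.1886]
tcp_rot: [3.14, -0.003, -0.035]
wrist_force: [-0.1, 0.5, -0.8]
grip_width: 0.801
grasp_force: 0.0
```

```bash
python3 chk.py red .4698 -.2095; python3 look.py w8.png
```

```text
22.5833 [ 0.47080434 -0.21042214  0.18856541] [ 3.13992783 -0.00344237 -0.03492125] [-0.47908072  1.12666118]
wrist [274.8 193. ] [275.1 194. ] [96.3 99. ] [ 0.4688 -0.2097  0.018 ]
scene [346.1 320.4] [345.1 322. ] [41.3 46.1] [ 0.4651 -0.2103  0.018 ]
side [259.7 347.9] [257.4 349.2] [48.3 52.7] [ 0.4651 -0.2113  0.018 ]
22.7333 [ 0.46911349 -0.20955181  0.1856748 ] [-3.14078691e+00  1.77875132e-03 -3.48746811e-02] [-0.47908525  1.12661943] [ 0.11267734  0.14120452 -0.14848788] 0.7986032229232672
```

View pics/w8.png

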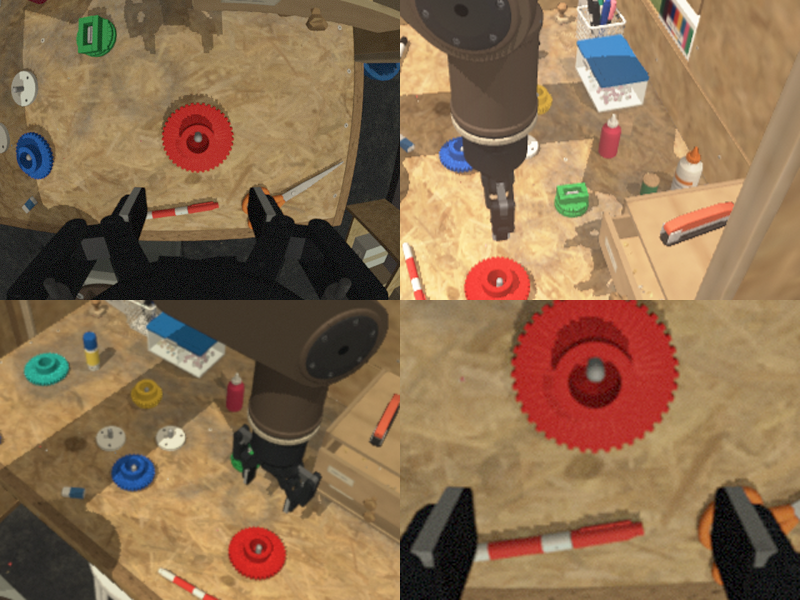

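The red peg stands centred in its hole (595,370 in the crop). All four wheels lie flat on their own stands, and the glue stick and pink bottle have not moved. Handing in.

```bash
python3 -c "
from plant import *
print(hand_in())"
```

```text
the job is handed in; nothing more can be done
None
```

All four wheels are flat on the stands of their own colour and released, with the drive wheel's slot over the blade. The glue stick and pink bottle were left alone, and the job was handed in at about 23 s; no verdict was returned.

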